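# Pack the cast test bars by weight and clamp the rack

## Task

Pack the grey cast test bars for transport: they look alike but come from different mixes, so that only hefting tells them apart, and the light ones crush: stack all of them in the rack with the heaviest at the bottom and each bar lighter than the one below it. The rack's end stop stands clamped in the way: slacken the black wing knob and draw the stop back first, lay the bars one on another on the rack's track, lengthwise and level between the four guide pins, then run the stop up so the stack is held snugly between stop and fence and turn the knob fully tight. Leave the two pigment pots and the plastic cup undisturbed.

Things in the scene. Friction and masses are not known exactly. Their poses are not given: they have to be found in the camera images.
- rack: packing rack fixed to the bench: plywood base 340 x 104 x 12 mm; along its middle an aluminium track 40 mm wide, top 22 mm above the base's underside; at its +x end the fixed fence, a plate 58 mm wide, 112 mm high above the underside, inner face at x = +135 mm. Origin: centre of the base's underside; x along the track to the fence, z up
- bay (a point): point on top of the track where the centre of the bottom bar's underside belongs: 70 mm from the fence's inner face; axes as rack. Four upright steel guide pins, 8 mm thick with pointed tops 106 mm above the rack's underside, stand at x = +-57 mm, y = +-34 mm of this point. A bar on the track overhangs it by 6 mm each side, with 10 mm free beneath
- end_stop (a joint): sliding end stop along the track, 0 to 0.100 m: the gap from its face to the fence is 0.190 m minus this (0 = fully drawn back; 0.050 = stop and fence both touch a bar). It starts clamped at 0.072 to 0.098, where no bar fits. With the knob slack it slides at 2 to 5 N and stays where left; it may be pushed and pulled by the knob
- stop_face (a point): middle of the stop's face that bears on the bars, 45 mm above the track; axes as rack. The face plate is 56 mm wide, 10 mm thick, its top 112 mm above the rack's underside; behind it (-x) is a low foot with the clamp knob, 100 mm long in all
- clamp_knob (a joint): angle of the clamp knob, 0 (slack) to 1.4 rad (fully tight); it grows as the knob turns clockwise seen from above. Below about 0.7 the stop slides freely, above it the knob's screw jams the stop on the track. It starts tight (1.2 to 1.35). Turning takes 0.1 to 0.4 N m and it stays where left
- knob_grip (a point): middle of the black wing knob, on its upright axis, 72 mm behind the stop's face; turns with it, z up. The wing is a bar 66 mm long, 14 mm thick, 21 mm high, centred here; seen from above its length lies 0.70 rad counter-clockwise of this point's x axis, i.e. at 0.70 rad minus the knob angle from the rack's x axis
- bar_1: plain grey cast mortar bar with rounded edges, 140 x 52 x 24 mm (its x, y, z); origin at the centre of its underside, x along its length. All the bars look alike; they weigh between 150 and 750 g, each at least a third more than the next lighter one. Three or four of the four bars are present
- bar_2: plain grey cast mortar bar with rounded edges, 140 x 52 x 24 mm (its x, y, z); origin at the centre of its underside, x along its length. All the bars look alike; they weigh between 150 and 750 g, each at least a third more than the next lighter one. Three or four of the four bars are present
- bar_3: plain grey cast mortar bar with rounded edges, 140 x 52 x 24 mm (its x, y, z); origin at the centre of its underside, x along its length. All the bars look alike; they weigh between 150 and 750 g, each at least a third more than the next lighter one. Three or four of the four bars are present
- bar_4: plain grey cast mortar bar with rounded edges, 140 x 52 x 24 mm (its x, y, z); origin at the centre of its underside, x along its length. All the bars look alike; they weigh between 150 and 750 g, each at least a third more than the next lighter one. Three or four of the four bars are present
- umber_pot: bystander: brown pigment pot with black cap, diameter 42 mm, 56 mm high; origin at the centre of its underside
- blue_pot: bystander: blue pigment pot with grey cap, diameter 42 mm, 56 mm high; origin at the centre of its underside
- cup: bystander: translucent plastic mixing cup, diameter 95 mm, 88 mm high; origin at the centre of its underside

How it is judged (in metres and radians):
On the way, in this order (a step that is already met when the one before it is completed fails the run):
1. the clamp knob is slackened and the end stop drawn back so far that a bar fits (value of joint clamp_knob below 0.5 rad and value of joint end_stop below 0.042 m), for 0.2 s.
2. all the bars are stacked in the bay, heaviest at the bottom, each lighter than the one below (x of bar_1 in the frame of bay between -0.02 and 0.02 m and y of bar_1 in the frame of bay between -0.012 and 0.012 m and z of bar_1 in the frame of bay between -0.005 and 0.08 m and angle between each of bar_1, bar_2, bar_3, bar_4's own z axis and vertical below 0.1 rad and angle between the x axis of each of bar_1, bar_2, bar_3, bar_4 and the x axis of rack, either way round below 0.1 rad and x of bar_2 in the frame of bay between -0.02 and 0.02 m and y of bar_2 in the frame of bay between -0.012 and 0.012 m and z of bar_2 in the frame of bay between -0.005 and 0.08 m and x of bar_3 in the frame of bay between -0.02 and 0.02 m and y of bar_3 in the frame of bay between -0.012 and 0.012 m and z of bar_3 in the frame of bay between -0.005 and 0.08 m and x of bar_4 in the frame of bay between -0.02 and 0.02 m and y of bar_4 in the frame of bay between -0.012 and 0.012 m and z of bar_4 in the frame of bay between -0.005 and 0.08 m and z of each of bar_4, bar_1, bar_3 in the frame of bar_2 above 0.015 m and z of each of bar_1, bar_3 in the frame of bar_4 above 0.015 m and z of bar_3 in the frame of bar_1 above 0.015 m), for 0.2 s.
At the end, for the whole second after the job is handed in: all bars lie in one stack on the track, level and lengthwise within 0.1 rad, within 8 mm along and 12 mm across the bay, each lighter than the one below; the end stop is up to the stack (joint 0.044 to 0.054), the knob tight (over 1.2 rad), all at rest (x of bar_1 in the frame of bay between -0.008 and 0.008 m and y of bar_1 in the frame of bay between -0.012 and 0.012 m and z of bar_1 in the frame of bay between -0.005 and 0.08 m and angle between each of bar_1, bar_2, bar_3, bar_4's own z axis and vertical below 0.1 rad and angle between the x axis of each of bar_1, bar_2, bar_3, bar_4 and the x axis of rack, either way round below 0.1 rad and x of bar_2 in the frame of bay between -0.008 and 0.008 m and y of bar_2 in the frame of bay between -0.012 and 0.012 m and z of bar_2 in the frame of bay between -0.005 and 0.08 m and x of bar_3 in the frame of bay between -0.008 and 0.008 m and y of bar_3 in the frame of bay between -0.012 and 0.012 m and z of bar_3 in the frame of bay between -0.005 and 0.08 m and x of bar_4 in the frame of bay between -0.008 and 0.008 m and y of bar_4 in the frame of bay between -0.012 and 0.012 m and z of bar_4 in the frame of bay between -0.005 and 0.08 m and z of each of bar_4, bar_1, bar_3 in the frame of bar_2 above 0.015 m and z of each of bar_1, bar_3 in the frame of bar_4 above 0.015 m and z of bar_3 in the frame of bar_1 above 0.015 m and value of joint end_stop between 0.044 and 0.054 m and value of joint clamp_knob above 1.2 rad and linear speed of each of bar_1, bar_2, bar_3, bar_4 below 0.02 m/s); the robot touches nothing.
It fails at once if a bystander (pigment pot or cup) is moved more than 30 mm (distance of any of umber_pot, blue_pot, cup from where it was at the start of the episode above 0.03 m).
Of bar_1, bar_2, bar_3, bar_4 only 3 to 4 are there at a start; the rules pass over those that are not, and their reading is None.
At some moment in a run one of bar_1, bar_2, bar_3, bar_4 may be knocked a few centimetres aside while the robot is not near it.
Once in a run the grip may slacken for a moment while it holds something.
It also fails if it takes over 210 s, if anything falls off the work surface, if the arm or the gripper's body presses on something with over 40 N, if the wrist force passes 120 N, or if a joint passes its speed limit or range.

## Robot

A 6-joint arm with a two-finger parallel gripper is mounted at the origin on the work surface; the furniture and walls round the work are solid. World frame = base frame: x ahead of the robot, y to its left, z up, the work surface at z = 0. Lengths are in mm, angles in rad, forces in N, time in s.
With the tool pointing down it reaches from about 350 to 775 mm from the base axis. Payload 7.3 kg.
Tool frame: the origin (TCP) lies on the front face of the gripper's body, between the roots of the fingers; the fingertips stand 66 mm ahead of it and the grasp point (between the pads) lies 47 mm ahead of it (bot.tcp_to_grasp is the z of the grasp point in the tool frame, in mm); z points along the fingers, y is the direction in which the jaws open and shut (so a half turn about z gives the same grasp; the last joint's range is limited). The gripper opens to 92 mm and grips with 3 to 60 N. Pads are 19 mm wide; open, the fingers measure 130 mm over their backs; the gripper's body (75 mm by 190 mm) begins 47 mm behind the grasp point.
Start: joints at [-1.41, 0.342, 1.524, -0, 1.275, -0.146], TCP at [158.577, -500.492, 292.241] pointing down, gripper open.
Joint ranges: [-2.53, 2.53], [-0.77, 2.02], [0.04, 2.7], [-1, 4.14], [0.28, 2.66], [-3.11, 3.11]. Speed limits (rad/s): [2.57, 2.57, 3.14, 3.14, 3.14, 3.14].

## Interface

Orientations are given as [roll, pitch, yaw] about the fixed x, y, z axes, in that order (R = Rz(yaw) Ry(pitch) Rx(roll)).
In Python, from plant import bot gives the robot as it stands.
- The arm moves only by the tool carry_out, never from a script. Its argument "deltas" is a list that holds one entry, the list of rows, each a list of 4 numbers: the shift along the tool's x, y, z in mm, then the turn about the tool's z in units of 5 degrees (1.0 is 5 degrees). A call has 1 to 20 rows; each row is the pose to reach, as a shift and turn from the pose commanded when the call began, along the tool's axes at that moment; what a row does not reach only later rows make up. A row lasts 1/10 s, in which the tool goes at most 50 mm and 8.59 degrees, less where a joint would pass 70% of its speed; a pose out of reach is approached as far as the arm can. A call with a gripper value outside its range is refused whole. "fingers" is the finger opening in mm, from 0 to 91.8, set as the call begins (left out, the last holds). The fingers move at their own pace and stop on an object; the grip force is fixed at half the most. Time passes only in rows, so rows that repeat a pose let the fingers close. It gives the time, the measured TCP pose, the force and the opening at its end, in the units of the state.
- bot.get_obs(): the state, without advancing time (a new reading comes with each control period).
- bot.capture(name): name is "scene" or "top" or "wrist"; returns (picture, depth): 400x640x3 uint8, blue, green, red; 400x640 float32, mm along the optical axis (not along the pixel's ray), 0 where there is no reading.
- bot.camera_model(name): a dict with "K" (3x3 intrinsics, pixels), "camera_from_world" (4x4, takes a point from world to camera coordinates). Camera axes: x right, y down, z forward; pixel columns grow to the right and rows downward; lengths in mm; the calibration is good to about 2 mm. A picture is of the moment at which its call begins: read the wrist's pose just before it. camera_model takes no time and is no camera call; for the wrist camera it gives the pose at the moment of the call.
- bot.close_job(): hands the job in, once; it reports no verdict.
The state is a dict: "time": time; "joint_positions": joint angles; "dq": joint speeds; "tau": joint torques, N m; "tool_pos": TCP position; "tcp_rot": TCP orientation; "contact_force": force on the tool from outside, world axes, zero at the start; "moment": the same for the moment, N m; "grip_width": finger opening in mm.
Only numpy, scipy, OpenCV 4.12 (cv2) and the standard library are available. Lean on these libraries where they do the work, as an engineer would, in place of code of your own. Each camera call takes 0.05 s, during which the arm holds its last target. There are 200 camera calls.

## Working session

There is one attempt and no reset: what is moved stays moved. The work goes in short steps, Python scripts to look and compute and a tool call to move; the robot and the scene stay as the last step left them, time stands still between calls to the robot, and variables do not carry over. Pictures are saved under pics/ and viewed, about 12 in all and at most 16, crops included, and the job is handed in when it is done.

Besides the shell and the picture viewer there is one more tool, called after "Request:" as name(argument=value, ...), one argument or row to a line, values as JSON. carry_out: Moves the arm, as the interface text tells. Its arguments: {"type":"object","properties":{"deltas":{"type":"array","items":{"type":"array","items":{"type":"array","items":{"type":"number"}}}},"fingers":{"type":"number"}},"required":["deltas"]}

```bash
mkdir -p pics; cat > h.py <<'E'
import numpy as np, cv2
from plant import bot
from scipy.spatial.transform import Rotation as R
def snap(name,fn=None):
    m=bot.camera_model(name); p,d=bot.capture(name)
    if fn: cv2.imwrite('pics/'+fn,p)
    return p,d,m
def world(m,d):
    K=m['K'];v,u=np.mgrid[:d.shape[0],:d.shape[1]]
    c=np.stack([(u-K[0][2])/K[0][0]*d,(v-K[1][2])/K[1][1]*d,d,np.ones_like(d)],-1)
    return (c@np.linalg.inv(np.array(m['camera_from_world'])).T)[...,:3]
def ray(m,u,v,z):
    K=np.array(m['K']);T=np.linalg.inv(np.array(m['camera_from_world']))
    o=T[:3,3];r=T[:3,:3]@np.linalg.inv(K)@[u,v,1];return o+r*(z-o[2])/r[2]
E
python3 - <<'E'
from h import *
for n in('top','scene'):
    p,d,m=snap(n,n+'1.png'); np.savez(n+'1.npz',p=p,d=d,**{k:np.array(v) for k,v in m.items()})
print(bot.get_obs(),bot.tcp_to_grasp)
E
```

```text
{'time': 0.1, 'joint_positions': array([-1.40997790e+00,  3.42661660e-01,  1.52492443e+00, -1.66666635e-05,
        1.27542715e+00, -1.45999467e-01]), 'dq': array([ 0.00209864, -0.00170568, -0.00162704,  0.00085579, -0.00178541,
        0.00075575]), 'tau': array([ 1.34990158e-03, -4.32004774e+01, -2.44694012e+01,  7.18342792e-02,
        5.26452914e-02, -5.88315197e-05]), 'tool_pos': array([ 158.53598879, -500.1954189 ,  291.60891125]), 'tcp_rot': array([-3.14018486e+00, -1.90899991e-04,  3.06822626e-01]), 'contact_force': array([-0.27490748,  0.49551487,  0.54117572]), 'moment': array([0.00762056, 0.00561377, 0.02858782]), 'grip_width': 91.91844945500024} 46.699999999999996
```

View pics/top1.png

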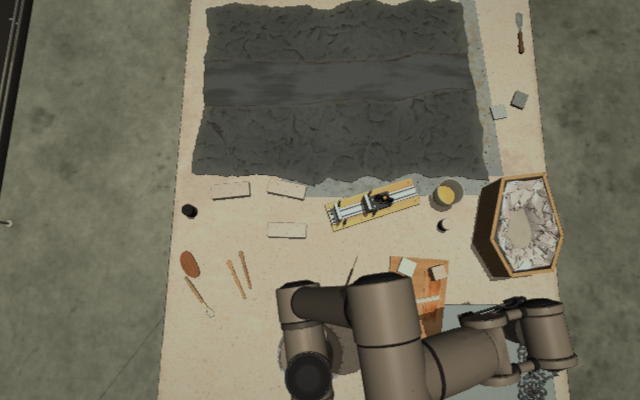

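View pics/scene1.png

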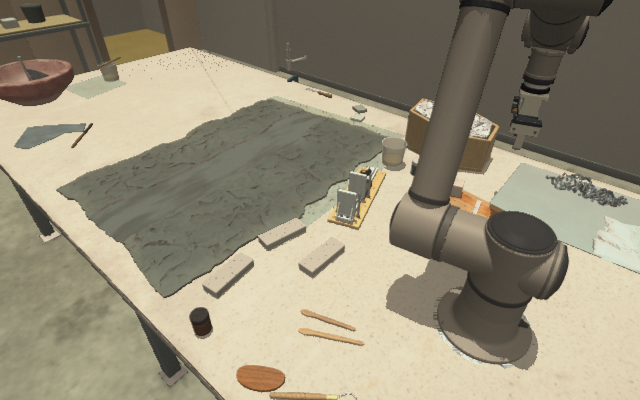

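The top view shows three bars, at px (231,190), (286,188) and (287,230). The rack is at (373,205), with its fence at the left end and the knob near (380,200). The cup is at (446,194) and the pots at (190,211) and (443,225). Next I'll measure these with depth.

```bash
python3 - <<'E'
from h import *
f=np.load('top1.npz');m={k:f[k] for k in('K','camera_from_world')};W=world(m,f['d'])
z=W[...,2]
for u,v in((231,190),(286,188),(287,230),(260,210),(190,211),(446,185),(443,225)): print((u,v),W[v,u].round())
def fit(mask,n):
    c,l,s,_=cv2.connectedComponentsWithStats(mask.astype(np.uint8))[0:4]
    for i in range(1,c):
        if s[i][4]>n:
            P=W[l==i][:,:2].astype(np.float32);r=cv2.minAreaRect(P);b=cv2.boxPoints(r)
            e=b[1]-b[0];g=b[2]-b[1];e=e if np.hypot(*e)>np.hypot(*g) else g
            print(s[i],np.round(r[0],1),np.round(r[1],1),'yaw',np.arctan2(e[1],e[0])%np.pi,'z',np.median(W[l==i][:,2]))
roi=np.zeros(z.shape,bool);roi[178:245,205:312]=1
fit(roi&(z>14)&(z<40),60)
roi[:]=0;roi[175:240,318:425]=1
print('rack');fit(roi&(z>7)&(z<200),60);fit(roi&(z>95)&(z<125),10);fit(roi&(z>17)&(z<27),30)
p=f['p'][170:245,310:470];cv2.imwrite('pics/crop1.png',cv2.resize(p,None,fx=5,fy=5,interpolation=2))
E
```

```text
(231, 190) [568. 298.  32.]
(286, 188) [579.  98.  25.]
(287, 230) [424.  91.  22.]
(260, 210) [500. 194.   2.]
(190, 211) [485. 434.  54.]
(446, 185) [ 597. -491.   22.]
(443, 225) [ 445. -461.   57.]
[267 178  40  22 539] [579.2  96.1] [140.4  53. ] yaw 1.3683871 z 22.9469069154743
[212 181  39  18 536] [571.7 302.3] [ 53.6 140. ] yaw 1.6960104 z 22.978618154367723
[268 222  39  16 559] [426.8  91.3] [139.5  52.2] yaw 1.5504187 z 23.06669171316389
rack
[318 175  46   9 164] [ 622.1 -102.5] [ 30.4 168.5] yaw 1.619185 z 10.085778941979925
[376 175  26   6  89] [ 626.6 -282.3] [20.5 93.7] yaw 1.5881007 z 9.905569284989951
[ 325  178   96   53 2446] [ 527.  -221.8] [103.9 339.3] yaw 1.8942426 z 16.721554789551305
[364 194   8  16  60] [ 515.9 -190.7] [54.  10.2] yaw 0.3337024 z 110.43394074858702
[334 203   8  17  60] [482.5 -88.8] [56.8 10.3] yaw 0.32249928 z 110.56638808267849
[389 185  28  18 253] [ 563.9 -331. ] [40.  99.5] yaw 1.8946939 z 21.221598343460073
[340 201  26  18 238] [ 501.1 -145. ] [40.2 89. ] yaw 1.8908648 z 21.655782165589812
```

View pics/crop1.png

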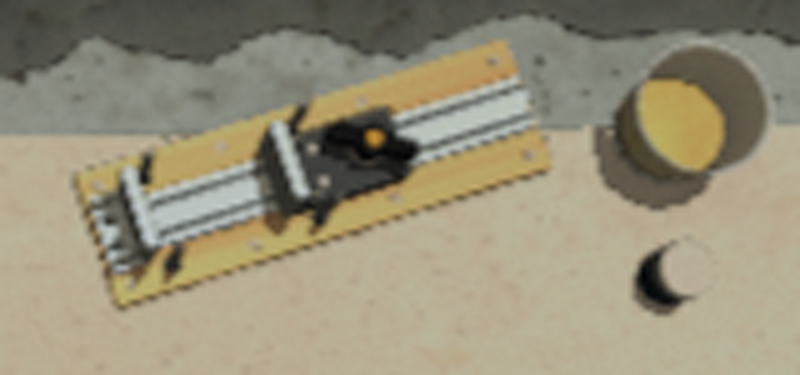

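```bash
python3 - <<'E'
from h import *
f=np.load('top1.npz');m={k:f[k] for k in('K','camera_from_world')};W=world(m,f['d'])
y=1.893;x=np.array([np.cos(y),np.sin(y)]);yy=np.array([-x[1],x[0]]);c=[527,-221.8]
D=W[...,:2]-c;X=D@x;Y=D@yy
s=(abs(X+34)<45)&(abs(Y)<40)&(W[...,2]>15)
for lo in range(15,130,8):
    k=s&(W[...,2]>=lo)&(W[...,2]<lo+8)
    if k.sum(): print(lo,k.sum(),X[k].mean().round(1),Y[k].mean().round(1), X[k].min().round(),X[k].max().round())
k=s&(W[...,2]>52)&(X<20)
P=np.stack([X[k],Y[k]],1).astype(np.float32);print(cv2.minAreaRect(P),np.median(W[k][:,2]))
for n in range(4):
    o=bot.get_obs();print(o['contact_force'].round(2));bot.capture('wrist')
E
```

```text
15 37 -60.4 -2.4 -79.0 10.0
23 27 -46.1 6.7 -79.0 8.0
31 171 -20.7 2.1 -63.0 11.0
39 24 -17.8 3.4 -59.0 10.0
47 6 -16.5 5.2 -36.0 11.0
55 5 -16.9 -3.9 -31.0 11.0
63 11 -27.9 7.8 -52.0 6.0
71 48 -29.1 -1.6 -61.0 11.0
79 35 -34.3 0.1 -59.0 11.0
87 2 6.9 3.2 6.0 8.0
95 4 8.6 16.0 6.0 11.0
103 2 8.2 0.2 8.0 8.0
((-25.23416519165039, 0.9046592712402344), (71.70887756347656, 71.715576171875), 89.98881530761719) 77.57499167926574
[-0.27  0.5   0.54]
[-0.5   0.54  1.11]
[ 0.54 -0.06  0.04]
[ 0.15 -0.24 -1.26]
```

```bash
cat >> h.py <<'E'
def rel(*targets):
    o=bot.get_obs();p=np.array(o['tool_pos']);r=R.from_euler('xyz',o['tcp_rot']);yaw=o['tcp_rot'][2]
    for t in targets:
        d=r.inv().apply(np.array(t[:3])-p);dy=(t[3]-yaw+np.pi/2)%np.pi-np.pi/2
        n=max(np.linalg.norm(d)/50,abs(np.degrees(dy))/8.59)
        print('->',t,'row',d.round(1),round(-np.degrees(dy)/5,2),'rows>=%.1f'%n, 'yaw',round(yaw+dy,3))
    return o
RY=1.893;RO=np.array([527,-221.8,0]);RR=R.from_euler('z',RY)
def rk(x,y,z): return RO+RR.apply([x,y,z])
E
python3 - <<'E'
from h import *
f=np.load('top1.npz');m={k:f[k] for k in('K','camera_from_world')};W=world(m,f['d'])
L=RR.inv().apply((W-RO).reshape(-1,3)).reshape(W.shape)
k=(abs(L[...,0]+34)<40)&(abs(L[...,1])<36)&(L[...,2]>70)&(L[...,2]<85)&(L[...,0]<20)
P=L[k][:,:2];c=P.mean(0);u,s,v=np.linalg.svd(P-c);print(c,np.arctan(v[0][1]/v[0][0]),k.sum(),(P-c)@v[0]@[0]if 0 else np.ptp((P-c)@v[0]))
print(rk(-34,0,0));rel((*rk(-34,0,230)[:3],1.32))
E
```

```text
[-32.73960987  -0.53155234] -0.5674885054551229 81 61.657106357208804
[ 537.76635839 -254.05035701    0.        ]
-> (np.float64(537.7663583926674), np.float64(-254.05035700516572), np.float64(230.0), 1.32) row [ 435.9 -120.3   62.1] -11.61 rows>=9.1 yaw 1.32
```

Request:
carry_out(
  deltas=[
    [[48, -13, 7, -1.3], [96, -26, 14, -2.6], [144, -39, 21, -3.9], [192, -52, 28, -5.2], [240, -65, 35, -6.5], [288, -78, 42, -7.8], [336, -91, 49, -9.1], [384, -105, 56, -10.4], [420, -116, 60, -11.2], [436, -120.3, 62, -11.6], [436, -120.3, 62, -11.6], [436, -120.3, 62, -11.6]],
  ],
)

```text
time: 1.5
tool_pos: [537.2, -254.6, 230.1]
tcp_rot: [-3.141, 0.0, 1.318]
contact_force: [0.6, 0.0, 0.4]
grip_width: 91.8
```

```bash
python3 - <<'E'
from h import *
p,d,m=snap('wrist','w1.png');W=world(m,d)
L=RR.inv().apply((W-RO).reshape(-1,3)).reshape(W.shape)
k=(abs(L[...,0]+34)<45)&(abs(L[...,1])<45)&(L[...,2]>70)&(L[...,2]<90)&(L[...,0]<18)&(d>0)
P=L[k][:,:2].astype(np.float32);print(k.sum(),cv2.minAreaRect(P),np.percentile(L[k][:,2],[5,50,95]))
rel((*rk(-34,0,120),1.326))
E
```

```text
1341 ((-25.33222198486328, -3.3093338012695312), (70.10833740234375, 72.4052505493164), 89.82744598388672) [73.18361891 77.45436379 80.51376094]
-> (np.float64(537.7663583926674), np.float64(-254.05035700516572), np.float64(120.0), 1.326) row [  1.3   0.6 110.3] -0.1 rows>=2.2 yaw 1.326
```

View pics/w1.png

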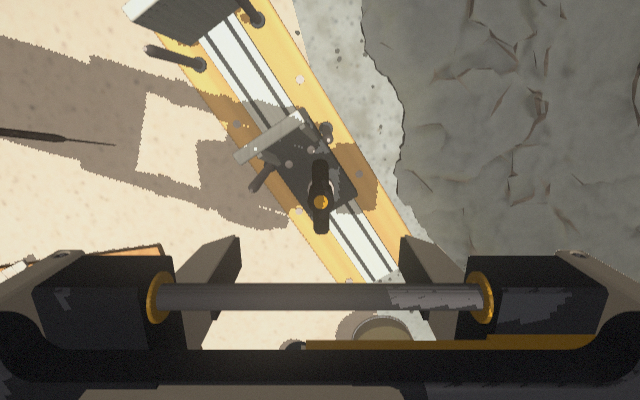

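The wing knob is centred at px (320,197). It lies upright in the picture, so it is lined up with the tool. I'll go down and grip it.

Request:
carry_out(
  deltas=[
    [[1, 0.5, 40, -0.1], [1, 0.5, 75, -0.1], [1, 0.5, 100, -0.1], [1, 0.5, 110, -0.1], [1, 0.5, 110, -0.1]],
  ],
)

```text
time: 2.05
tool_pos: [537.4, -254.1, 119.5]
tcp_rot: [-3.139, -0.0, 1.326]
contact_force: [0.0, 0.2, 0.2]
grip_width: 91.9
```

Request:
carry_out(
  deltas=[
    [[0, 0, 0, 0], [0, 0, 0, 0], [0, 0, 0, 0], [0, 0, 0, 0], [0, 0, 0, 0], [0, 0, 0, 0], [0, 0, 0, 0], [0, 0, 0, 0]],
  ],
  fingers=5,
)

```text
time: 2.85
tool_pos: [538.7, -253.3, 120.2]
tcp_rot: [3.142, 0.0, 1.328]
contact_force: [-0.7, 0.6, 0.2]
grip_width: 32.2
```

Request:
carry_out(
  deltas=[
    [[0, 0, 0, 0], [0, 0, 0, 0], [0, 0, 0, 0], [0, 0, 0, 0], [0, 0, 0, 0]],
  ],
)

```text
time: 3.35
tool_pos: [538.4, -253.3, 120.1]
tcp_rot: [-3.141, 0.0, 1.328]
contact_force: [-2.0, -0.7, 1.6]
grip_width: 20.4
```

Request:
carry_out(
  deltas=[
    [[0, 0, 0, 0], [0, 0, 0, 0], [0, 0, 0, -1.2], [0, 0, 0, -2.4], [0, 0, 0, -3.6], [0, 0, 0, -4.8], [0, 0, 0, -6], [0, 0, 0, -7.2], [0, 0, 0, -8.4], [0, 0, 0, -9.6], [0, 0, 0, -10.8], [0, 0, 0, -12], [0, 0, 0, -13], [0, 0, 0, -13.8], [0, 0, 0, -13.8]],
  ],
)

```text
time: 4.85
tool_pos: [539.0, -253.0, 120.2]
tcp_rot: [3.141, 0.0, 2.532]
contact_force: [0.7, 1.7, -0.5]
grip_width: 20.9
```

```bash
python3 - <<'E'
from h import *
o=rel((*(bot.get_obs()['tool_pos']+RR.apply([-92,0,0])),bot.get_obs()['tcp_rot'][2]))
print(o['grip_width'],o['contact_force'],o['moment'],o['tool_pos'],o['tcp_rot'])
E
```

```text
-> (np.float64(568.1017960596703), np.float64(-340.29657048487877), np.float64(120.15355095547253), np.float64(2.5324490421368573)) row [-73.8 -54.9  -0. ] -0.0 rows>=1.8 yaw 2.532
20.9012669165447 [ 0.66246358  1.6599811  -0.54653096] [ 0.34179087 -0.26682475  0.0171507 ] [ 538.96929688 -253.03089859  120.15355096] [3.14091407e+00 4.47718359e-04 2.53244904e+00]
```

Request:
carry_out(
  deltas=[
    [[-10, -7.5, 0, 0], [-20, -15, 0, 0], [-30, -22.4, 0, 0], [-40, -30, 0, 0], [-50, -37.3, 0, 0], [-60, -44.7, 0, 0], [-68, -50.6, 0, 0], [-68, -50.6, 0, 0]],
  ],
)

```text
time: 5.65
tool_pos: [566.7, -336.2, 120.3]
tcp_rot: [-3.141, 0.004, 2.53]
contact_force: [6.1, -1.0, -2.9]
grip_width: 20.9
```

```bash
python3 - <<'E'
from h import *
o=bot.get_obs();print(o['grip_width'],o['contact_force'],o['moment'],o['tool_pos'],o['tcp_rot'])
p,d,m=snap('wrist','w2.png')
p,d,m=snap('top');W=world(m,d)
L=RR.inv().apply((W-RO).reshape(-1,3)).reshape(W.shape)
k=(abs(L[...,1])<30)&(L[...,2]>104)&(L[...,2]<116)&(L[...,0]<120)&(L[...,0]>-120)
print(k.sum(),np.median(L[k],0) if k.any() else 0)
E
```

```text
20.935605715064572 [ 6.08807448 -1.01217626 -2.85800154] [-0.01339812 -0.97067532 -0.02482703] [ 566.66846251 -336.21159569  120.26128667] [-3.14142211  0.00400745  2.53045485]
6 [-53.3170694  -25.90009701 110.24213321]
```

View pics/w2.png

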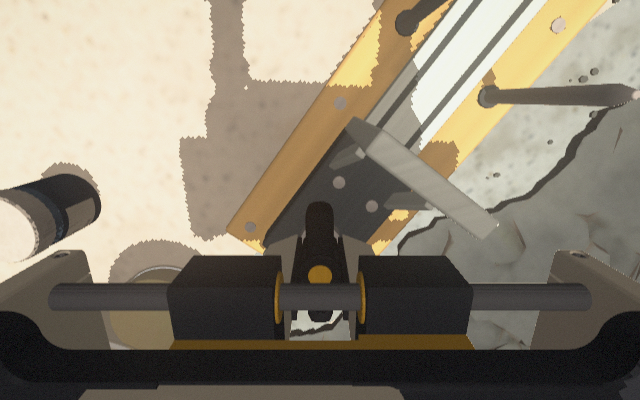

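Request:
carry_out(
  deltas=[
    [[0, 0, 0, 0], [0, 0, 0, 0], [0, 0, 0, 0], [0, 0, 0, 0], [0, 0, 0, 0], [0, 0, -40, 0], [0, 0, -90, 0], [0, 0, -130, 0], [0, 0, -130, 0]],
  ],
  fingers=91.8,
)

```text
time: 6.65
tool_pos: [567.2, -335.0, 257.7]
tcp_rot: [-3.141, 0.013, 2.532]
contact_force: [0.1, -0.1, 0.5]
grip_width: 87.7
```

```bash
cat >> h.py <<'E'
def bars(lo=14,hi=40):
    p,d,m=snap('top');W=world(m,d);z=W[...,2];x=W[...,0];y=W[...,1]
    M=(z>lo)&(z<hi)&(x>300)&(x<640)&(y>10)&(y<420)
    c,l,s,_=cv2.connectedComponentsWithStats(M.astype(np.uint8));out=[]
    for i in range(1,c):
        if s[i][4]>60:
            r=cv2.minAreaRect(W[l==i][:,:2].astype(np.float32));b=cv2.boxPoints(r)
            e=b[1]-b[0];g=b[2]-b[1];e=e if np.hypot(*e)>np.hypot(*g) else g
            out.append((r[0][0],r[0][1],np.arctan2(e[1],e[0])%np.pi));print('bar',s[i][4],np.round(r[0],1),np.round(r[1],1),out[-1][2].round(3),np.median(z[l==i]).round(1))
    return out
E
python3 - <<'E'
from h import *
B=bars(); rel(*[(b[0],b[1],240,b[2]) for b in B])
E
```

```text
bar 533 [579.3  96.2] [139.6  53.2] 1.381 22.8
bar 537 [571.3 303.3] [ 52.5 141. ] 1.692 22.8
bar 232 [427.9 129.7] [52.  62.3] 1.577 22.9
-> (579.287841796875, 96.19183349609375, 240, np.float32(1.3814858)) row [235.9 360.5  12.2] 13.19 rows>=8.6 yaw 1.381
-> (571.3224487304688, 303.3261413574219, 240, np.float32(1.6920825)) row [361.  525.8  11.2] 9.63 rows>=12.8 yaw 1.692
-> (427.931640625, 129.7079315185547, 240, np.float32(1.5767423)) row [379.2 301.3  11.2] 10.95 rows>=9.7 yaw 1.577
```

Request:
carry_out(
  deltas=[
    [[26, 40, 5, 1.5], [52, 80, 10, 3], [78, 120, 12, 4.5], [104, 160, 12, 6], [130, 200, 12, 7.5], [156, 240, 12, 9], [182, 280, 12, 10.5], [208, 320, 12, 12], [228, 348, 12, 12.8], [236, 360.5, 12, 13.2], [236, 360.5, 12, 13.2], [236, 360.5, 12, 13.2]],
  ],
)

```text
time: 7.9
tool_pos: [577.8, 96.6, 237.1]
tcp_rot: [-3.14, 0.001, 1.382]
contact_force: [0.5, -0.8, 0.3]
grip_width: 91.9
```

```bash
python3 - <<'E'
from h import *
o=rel((579.3,96.2,72,1.375))
F=[]
for i in range(16): F.append(np.r_[bot.get_obs()['contact_force'],bot.get_obs()['tau']]);bot.capture('wrist')
print(np.mean(F,0).round(3),np.std(F,0).round(3))
p,d,m=snap('wrist','w3.png');bars()
E
```

```text
-> (579.3, 96.2, 72, 1.375) row [  0.    1.8 165.1] 0.08 rows>=3.3 yaw 1.375
[-2.7000e-02 -2.3300e-01 -1.2000e-02  1.9700e-01 -5.0319e+01 -2.3709e+01
  9.3000e-02  2.0000e-02 -0.0000e+00] [0.594 0.535 0.373 0.411 0.047 0.036 0.029 0.004 0.021]
bar 357 [569.4 322.5] [ 53.5 100.1] 1.682 23.1
bar 157 [570.2  49.4] [44.7 52.5] 2.936 22.6
bar 260 [425.   53.1] [51.  61.9] 1.58 23.1
```

View pics/w3.png

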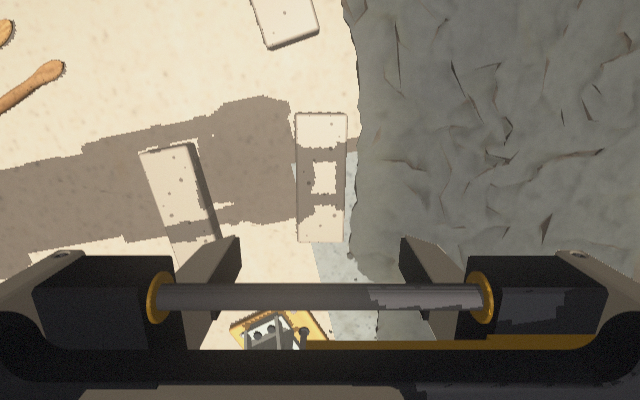

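```bash
python3 - <<'E'
from h import *
p,d,m=snap('wrist');W=world(m,d)
for v in range(140,241,25): print(v,[tuple(W[v,u].round().astype(int)) for u in(290,322,352,360,370,380,400)])
E
```

```text
140 [(np.int64(555), np.int64(146), np.int64(0)), (np.int64(589), np.int64(142), np.int64(22)), (np.int64(620), np.int64(133), np.int64(-2)), (np.int64(628), np.int64(133), np.int64(8)), (np.int64(638), np.int64(131), np.int64(10)), (np.int64(647), np.int64(130), np.int64(15)), (np.int64(667), np.int64(126), np.int64(16))]
165 [(np.int64(549), np.int64(119), np.int64(0)), (np.int64(584), np.int64(117), np.int64(23)), (np.int64(616), np.int64(106), np.int64(-2)), (np.int64(624), np.int64(106), np.int64(8)), (np.int64(634), np.int64(105), np.int64(10)), (np.int64(644), np.int64(104), np.int64(14)), (np.int64(664), np.int64(100), np.int64(17))]
190 [(np.int64(542), np.int64(91), np.int64(-2)), (np.int64(579), np.int64(91), np.int64(23)), (np.int64(611), np.int64(77), np.int64(-1)), (np.int64(620), np.int64(78), np.int64(7)), (np.int64(630), np.int64(77), np.int64(9)), (np.int64(641), np.int64(76), np.int64(12)), (np.int64(661), np.int64(73), np.int64(17))]
215 [(np.int64(536), np.int64(61), np.int64(-2)), (np.int64(574), np.int64(63), np.int64(23)), (np.int64(606), np.int64(50), np.int64(6)), (np.int64(615), np.int64(50), np.int64(8)), (np.int64(626), np.int64(48), np.int64(9)), (np.int64(637), np.int64(47), np.int64(13)), (np.int64(658), np.int64(45), np.int64(18))]
240 [(np.int64(529), np.int64(30), np.int64(-2)), (np.int64(568), np.int64(34), np.int64(23)), (np.int64(601), np.int64(20), np.int64(8)), (np.int64(610), np.int64(19), np.int64(9)), (np.int64(622), np.int64(19), np.int64(12)), (np.int64(632), np.int64(18), np.int64(15)), (np.int64(624), np.int64(96), np.int64(172))]
```

Request:
carry_out(
  deltas=[
    [[0, 1, 40, 0], [0, 1, 80, 0], [0, 1, 120, 0], [0, 1, 145, 0], [0, 1, 158.5, 0], [0, 1, 158.5, 0], [0, 1, 158.5, 0]],
  ],
  fingers=66,
)

```text
time: 9.55
tool_pos: [580.0, 96.8, 80.7]
tcp_rot: [3.14, -0.0, 1.38]
contact_force: [0.6, 0.2, 0.3]
grip_width: 66.1
```

Request:
carry_out(
  deltas=[
    [[0, 0, 0, 0], [0, 0, 0, 0], [0, 0, 0, 0], [0, 0, 0, 0], [0, 0, 0, 0], [0, 0, 0, 0], [0, 0, -10, 0], [0, 0, -30, 0], [0, 0, -50, 0], [0, 0, -60, 0], [0, 0, -60, 0], [0, 0, -60, 0], [0, 0, -60, 0]],
  ],
  fingers=40,
)

```text
time: 10.85
tool_pos: [578.6, 96.7, 138.5]
tcp_rot: [-3.139, 0.001, 1.38]
contact_force: [-0.7, -0.3, -4.3]
grip_width: 51.6
```

```bash
cat >> h.py <<'E'
def heft(n=16):
    F=[];
    for i in range(n):
        o=bot.get_obs();F.append(np.r_[o['contact_force'],o['tau'][1:3],o['moment']]);bot.capture('wrist')
    F=np.array(F);print('heft',F.mean(0).round(3),'trend',F[:n//2,2].mean().round(2),F[n//2:,2].mean().round(2),'grams',(-F[:,2].mean()/9.81*1000).round(),'w',o['grip_width'].round(1),o['tool_pos'].round(1))
E
python3 -c "
from h import *
heft()"
```

```text
Traceback (most recent call last):
  File "h.py", line 38, in heft
    F=np.array(F);print('heft',F.mean(0).round(3),'trend',F[:n//2,2].mean().round(2),F[n//2:,2].mean().round(2),'grams',(-F[:,2].mean()/9.81*1000).round(),'w',o['grip_width'].round(1),o['tool_pos'].round(1))
                                                                                                                                                               ^^^^^^^^^^^^^^^^^^^^^
AttributeError: 'float' object has no attribute 'round'
```

```bash
sed -i "s/o\['grip_width'\].round(1)/round(o['grip_width'],1)/" h.py
python3 -c "
from h import *
heft(10)"
```

```text
heft [ 1.0000e-02  3.9600e-01 -4.2450e+00 -5.4693e+01 -2.1696e+01 -2.5000e-02
 -8.5000e-02 -3.0000e-03] trend -4.39 -4.1 grams 433.0 w 51.4 [579.3  96.8 139.7]
```

Bar A weighs about 433 g. I'll put it back and heft the others.

Request:
carry_out(
  deltas=[
    [[0, 0, 25, 0], [0, 0, 45, 0], [0, 0, 55, 0], [0, 0, 60, 0], [0, 0, 60, 0]],
  ],
)

```text
time: 12.65
tool_pos: [578.8, 96.8, 80.9]
tcp_rot: [-3.14, 0.0, 1.38]
contact_force: [-4.3, -0.7, 4.9]
grip_width: 51.7
```

Request:
carry_out(
  deltas=[
    [[0, 0, 0, 0], [0, 0, 0, 0], [0, 0, 0, 0], [0, 0, 0, 0], [0, 0, -30, 0], [0, 0, -70, 0], [0, 0, -100, 0], [0, 0, -100, 0]],
  ],
  fingers=66,
)

```text
time: 13.45
tool_pos: [581.6, 96.9, 184.5]
tcp_rot: [3.133, -0.002, 1.38]
contact_force: [0.4, 0.5, 0.4]
grip_width: 66.1
```

```bash
python3 -c "
from h import *
B=bars()
rel((571.5,303,150,1.694),(426.8,91.3,150,1.55))"
```

```text
bar 414 [570.1 315.6] [ 53.3 112.4] 1.685 22.9
bar 141 [569.2  43.4] [53.3 37. ] 0.021 22.6
bar 248 [425.5  52.5] [51.  61.1] 1.575 23.3
-> (571.5, 303, 150, 1.694) row [200.7 -48.   32. ] -3.6 rows>=4.2 yaw 1.694
-> (426.8, 91.3, 150, 1.55) row [ -34.6 -149.9   31.2] -1.95 rows>=3.1 yaw 1.55
```

Request:
carry_out(
  deltas=[
    [[40, -10, 10, -0.8], [80, -20, 20, -1.6], [120, -30, 30, -2.4], [160, -39, 32, -3.2], [190, -46, 32, -3.6], [200.7, -48, 32, -3.6], [200.7, -48, 32, -3.6], [200.7, -48, 32, -3.6]],
  ],
)

```text
time: 14.3
tool_pos: [570.0, 301.8, 146.8]
tcp_rot: [-3.14, 0.001, 1.694]
contact_force: [-0.1, 0.0, 0.3]
grip_width: 66.0
```

```bash
cat >> h.py <<'E'
def wbar(cx,cy,lo=14,hi=34):
    p,d,m=snap('wrist');W=world(m,d);M=(W[...,2]>lo)&(W[...,2]<hi)&(np.hypot(W[...,0]-cx,W[...,1]-cy)<85)&(d>0)
    M=cv2.morphologyEx(M.astype(np.uint8),cv2.MORPH_OPEN,np.ones((9,9)))
    c,l,s,_=cv2.connectedComponentsWithStats(M);i=1+s[1:,4].argmax();Q=W[l==i]
    r=cv2.minAreaRect(Q[:,:2].astype(np.float32));b=cv2.boxPoints(r);e=b[1]-b[0];g=b[2]-b[1];e=e if np.hypot(*e)>np.hypot(*g) else g
    print('wbar',np.round(r[0],1),np.round(r[1],1),np.round(np.arctan2(e[1],e[0])%np.pi,3),np.median(Q[:,2]).round(1))
    return W
E
python3 -c "
from h import *
W=wbar(571.5,303)
for a in (-35,0,20):
  for off in(35,45,55):
    q=(571.5+off,303+a); D=np.hypot(W[...,0]-q[0],W[...,1]-q[1]);j=D.argmin();print(q,D.flat[j].round(),W.reshape(-1,3)[j][2].round(1))
rel((571.5,303,78,1.694))"
```

```text
wbar [570.9 309.7] [ 52.1 131.5] 1.688 22.8
(606.5, 268) 0.0 -2.0
(616.5, 268) 0.0 -1.4
(626.5, 268) 3.0 -1.7
(606.5, 303) 0.0 -1.0
(616.5, 303) 1.0 -0.5
(626.5, 303) 0.0 -1.8
(606.5, 323) 0.0 -1.3
(616.5, 323) 0.0 0.4
(626.5, 323) 0.0 -1.0
-> (571.5, 303, 78, 1.694) row [ 1.4  1.5 69.2] -0.01 rows>=1.4 yaw 1.694
```

Request:
carry_out(
  deltas=[
    [[1, 1.5, 30, 0], [1, 1.5, 60, 0], [1, 1.5, 74, 0], [1, 1.5, 74, 0]],
  ],
)

```text
time: 14.75
tool_pos: [570.7, 302.4, 71.5]
tcp_rot: [-3.137, 0.001, 1.693]
contact_force: [-0.4, -0.8, -0.0]
grip_width: 66.1
```

Request:
carry_out(
  deltas=[
    [[0, 0, 0, 0], [0, 0, 0, 0], [0, 0, 0, 0], [0, 0, 0, 0], [0, 0, 0, 0], [0, 0, 0, 0], [0, 0, -10, 0], [0, 0, -30, 0], [0, 0, -50, 0], [0, 0, -66, 0], [0, 0, -66, 0], [0, 0, -66, 0], [0, 0, -66, 0]],
  ],
  fingers=40,
)

```text
time: 16.05
tool_pos: [570.9, 303.9, 138.5]
tcp_rot: [-3.139, 0.001, 1.694]
contact_force: [-1.1, -0.2, -2.6]
grip_width: 52.1
```

```bash
python3 -c "
from h import *
heft(14);bars()"
```

```text
heft [-1.7700e-01  1.1300e-01 -1.5910e+00 -5.9245e+01 -2.2592e+01 -1.7000e-02
 -1.0800e-01 -2.0000e-02] trend -1.84 -1.34 grams 162.0 w 51.8 [571.5 304.1 139.7]
bar 535 [578.5  95.7] [139.1  53.3] 1.377 23.1
bar 560 [427.   91.2] [139.  52.] 1.554 23.1
```

Bar B is about 162 g, so it must be the lightest. Only three bars are present. I'll put B back and heft C.

Request:
carry_out(
  deltas=[
    [[0, 0, 25, 0], [0, 0, 50, 0], [0, 0, 61, 0], [0, 0, 66, 0], [0, 0, 66, 0]],
  ],
)

```text
time: 17.3
tool_pos: [571.1, 304.0, 75.1]
tcp_rot: [-3.141, 0.0, 1.695]
contact_force: [-4.5, -1.4, 6.0]
grip_width: 51.9
```

Request:
carry_out(
  deltas=[
    [[0, 0, 0, 0], [0, 0, 0, 0], [0, 0, 0, 0], [0, 0, 0, 0], [0, 0, -30, 0], [0, 0, -70, 0], [0, 0, -75, 0], [0, 0, -75, 0]],
  ],
  fingers=68,
)

```text
time: 18.1
tool_pos: [572.2, 304.4, 150.3]
tcp_rot: [3.138, -0.001, 1.694]
contact_force: [0.4, -0.3, -0.4]
grip_width: 68.0
```

```bash
python3 -c "
from h import *
bars();rel((427,91.3,147,1.552))"
```

```text
bar 534 [579.   96.2] [140.1  53.1] 1.379 22.9
bar 249 [574.3 266.9] [51.1 68.2] 1.683 22.8
bar 563 [426.9  91.3] [139.2  52.1] 1.555 23.1
-> (427, 91.3, 147, 1.552) row [-193.3 -169.6    1.6] 1.63 rows>=5.1 yaw 1.552
```

Request:
carry_out(
  deltas=[
    [[-35, -31, 1, 0.3], [-70, -62, 1, 0.6], [-105, -92, 1, 0.9], [-140, -123, 1, 1.2], [-175, -154, 1, 1.5], [-193, -169.6, 1, 1.6], [-193, -169.6, 1, 1.6], [-193, -169.6, 20, 1.6], [-193, -169.6, 50, 1.6], [-193, -169.6, 75, 1.6], [-193, -169.6, 75, 1.6]],
  ],
)

```text
time: 19.25
tool_pos: [425.2, 92.1, 70.6]
tcp_rot: [-3.134, 0.0, 1.555]
contact_force: [-0.1, -0.3, 0.8]
grip_width: 68.0
```

Request:
carry_out(
  deltas=[
    [[0, 0, 0, 0], [0, 0, 0, 0], [0, 0, 0, 0], [0, 0, 0, 0], [0, 0, 0, 0], [0, 0, 0, 0], [0, 0, -10, 0], [0, 0, -30, 0], [0, 0, -50, 0], [0, 0, -66, 0], [0, 0, -66, 0], [0, 0, -66, 0], [0, 0, -66, 0]],
  ],
  fingers=40,
)

```text
time: 20.55
tool_pos: [426.4, 91.6, 139.0]
tcp_rot: [-3.14, 0.0, 1.555]
contact_force: [-0.5, -0.4, -3.7]
grip_width: 51.4
```

```bash
python3 -c "
from h import *
heft(14);bars()
b=rk(65,0,240);print(b);rel((*b,1.893))"
```

```text
heft [-1.4500e-01 -1.6700e-01 -2.9080e+00 -3.8960e+01 -1.7278e+01 -3.7000e-02
 -1.0200e-01 -7.0000e-03] trend -2.79 -3.03 grams 296.0 w 51.5 [427.   91.7 139.7]
bar 510 [578.6  95.7] [140.   52.3] 1.376 23.1
bar 537 [570.6 302.2] [ 53.9 140.5] 1.678 22.8
[ 506.41725601 -160.14490573  240.        ]
-> (np.float64(506.4172560140182), np.float64(-160.1449057254185), np.float64(240.0), 1.893) row [-250.5   83.5 -100.3] -3.88 rows>=5.6 yaw 1.893
```

Order is settled: A (433 g) at the bottom, then C (296 g), then B (162 g). I'll put C back and fetch A.

Request:
carry_out(
  deltas=[
    [[0, 0, 25, 0], [0, 0, 50, 0], [0, 0, 61, 0], [0, 0, 66, 0], [0, 0, 66, 0]],
  ],
)

```text
time: 21.8
tool_pos: [427.0, 91.7, 74.1]
tcp_rot: [-3.141, 0.0, 1.555]
contact_force: [0.2, 0.2, -2.3]
grip_width: 51.4
```

Request:
carry_out(
  deltas=[
    [[0, 0, 0, 0], [0, 0, 0, 0], [0, 0, 0, 0], [0, 0, 0, 0], [0, 0, -30, 0], [0, 0, -70, 0], [0, 0, -75, 0], [0, 0, -75, 0]],
  ],
  fingers=66,
)

```text
time: 22.6
tool_pos: [427.6, 91.7, 149.7]
tcp_rot: [3.138, -0.0, 1.555]
contact_force: [-0.1, -0.5, -1.5]
grip_width: 66.0
```

```bash
python3 -c "
from h import *
bars();rel((579,96,148,1.377))"
```

```text
bar 496 [578.4  96.3] [139.8  52.2] 1.38 23.0
bar 542 [569.8 302. ] [ 53.8 140.4] 1.683 23.1
bar 124 [425.4  38.3] [50.6 32.4] 0.012 23.3
-> (579, 96, 148, 1.377) row [  6.7 152.    0.7] 2.04 rows>=3.0 yaw 1.377
```

Request:
carry_out(
  deltas=[
    [[2, 40, 0, 0.6], [4, 80, 0, 1.2], [6, 120, 0, 1.8], [6.5, 145, 0, 2], [6.5, 151.5, 0, 2], [6.5, 151.5, 0, 2], [6.5, 151.5, 30, 2], [6.5, 151.5, 55, 2], [6.5, 151.5, 69, 2], [6.5, 151.5, 69, 2]],
  ],
)

```text
time: 23.65
tool_pos: [576.3, 95.7, 77.5]
tcp_rot: [-3.136, 0.001, 1.38]
contact_force: [-0.3, 0.2, -0.2]
grip_width: 65.8
```

Request:
carry_out(
  deltas=[
    [[0, 0, 0, 0], [0, 0, 0, 0], [0, 0, 0, 0], [0, 0, 0, 0], [0, 0, 0, 0], [0, 0, 0, 0], [0, 0, -10, 0], [0, 0, -40, 0], [0, 0, -80, 0], [0, 0, -120, 0], [0, 0, -150, 0], [0, 0, -160, 0], [0, 0, -160, 0], [0, 0, -160, 0]],
  ],
  fingers=40,
)

```text
time: 25.05
tool_pos: [577.7, 95.7, 237.8]
tcp_rot: [-3.138, 0.001, 1.38]
contact_force: [-0.6, 0.2, -4.7]
grip_width: 51.7
```

```bash
python3 -c "
from h import *
heft(8);p,d,m=snap('wrist','w4.png')
b=rk(63,0,240);rel((*b,1.893))"
```

```text
heft [-1.6000e-01 -1.5200e-01 -4.1000e+00 -5.3275e+01 -2.5335e+01 -4.8000e-02
 -7.7000e-02 -7.0000e-03] trend -4.22 -3.98 grams 418.0 w 51.6 [578.4  95.7 238.8]
-> (np.float64(507.0505712135869), np.float64(-162.0419855492518), np.float64(240.0), 1.893) row [-266.7  -21.3   -0.6] -5.88 rows>=5.4 yaw 1.893
```

View pics/w4.png

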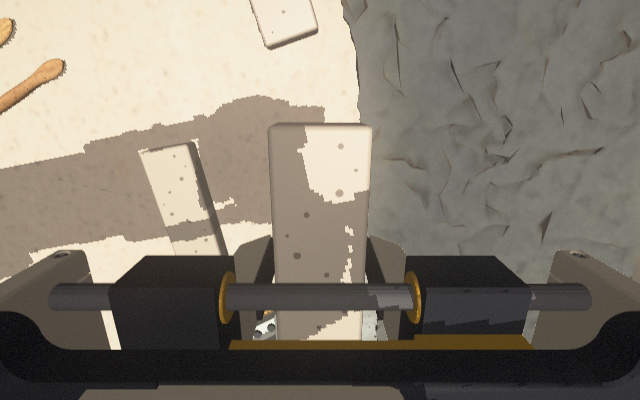

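The bar is held square and centred. I'll carry it over the bay.

Request:
carry_out(
  deltas=[
    [[-40, -3, -1, -0.9], [-80, -6, -1, -1.8], [-120, -9, -1, -2.7], [-160, -12, -1, -3.6], [-200, -15, -1, -4.5], [-235, -18, -1, -5.4], [-255, -20.5, -1, -5.9], [-266.7, -21.3, -1, -5.9], [-266.7, -21.3, -1, -5.9], [-266.7, -21.3, -1, -5.9]],
  ],
)

```text
time: 26.5
tool_pos: [507.4, -161.4, 240.7]
tcp_rot: [3.141, -0.0, 1.894]
contact_force: [0.2, 0.4, -3.9]
grip_width: 51.9
```

```bash
python3 -c "
from h import *
print(bot.get_obs()['grip_width'])
p,d,m=snap('wrist','w5.png');W=world(m,d);np.savez('w5.npz',d=d,K=m['K'],T=m['camera_from_world'])
o=rel((*rk(63,0,240),1.893))
L=RR.inv().apply((W-RO).reshape(-1,3)).reshape(W.shape)
for n,k in(('pin+',(abs(L[...,0]-122)<12)&(abs(L[...,1]-34)<12)&(L[...,2]>40)&(L[...,2]<115)),('pin-',(abs(L[...,0]-122)<12)&(abs(L[...,1]+34)<12)&(L[...,2]>40)&(L[...,2]<115)),('fence',(abs(L[...,0]-140)<8)&(abs(L[...,1])<40)&(L[...,2]>100)&(L[...,2]<116))):
  Q=L[k]; 
  if len(Q): print(n,len(Q),Q.min(0).round(1),Q.max(0).round(1),np.median(Q,0).round(1))
k=(L[...,2]>160)&(L[...,2]<200)&(abs(L[...,1])<60)&(L[...,0]>0)&(L[...,0]<170);Q=L[k];print('bar',len(Q),np.percentile(Q,[1,50,99],axis=0).round(1))
"
```

```text
51.854727789532376
-> (np.float64(507.0505712135869), np.float64(-162.0419855492518), np.float64(240.0), 1.893) row [-0.8 -0.7  0.7] 0.02 rows>=0.0 yaw 1.893
fence 1235 [137.6 -29.4 108.4] [147.1  28.5 113.4] [142.5  -0.5 110.9]
bar 19754 [[ 10.2 -35.7 175.5]
 [ 86.8  -0.3 182.6]
 [136.1  35.6 197.6]]
```

View pics/w5.png

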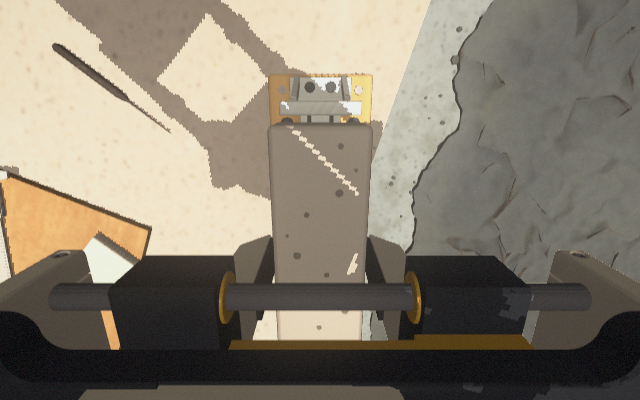

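The fence centre is at col 320.5 and the bar centre at col 320, so it is lined up across the track. I'll shift it back 6 mm to clear the fence and lower it.

Request:
carry_out(
  deltas=[
    [[-6.5, -0.3, 0, 0], [-6.5, -0.3, 30, 0], [-6.5, -0.3, 60, 0], [-6.5, -0.3, 90, 0], [-6.5, -0.3, 115, 0], [-6.5, -0.3, 127, 0], [-6.5, -0.3, 133, 0], [-6.5, -0.3, 135, 0], [-6.5, -0.3, 135, 0]],
  ],
)

```text
time: 27.45
tool_pos: [509.5, -168.5, 106.5]
tcp_rot: [3.14, 0.001, 1.895]
contact_force: [-0.4, 0.3, -3.9]
grip_width: 51.6
```

Request:
carry_out(
  deltas=[
    [[0, 0, 0.5, 0], [0, 0, 1, 0], [0, 0, 1.5, 0], [0, 0, 2, 0], [0, 0, 2, 0]],
  ],
)

```text
time: 27.95
tool_pos: [508.9, -168.4, 103.7]
tcp_rot: [-3.142, 0.0, 1.895]
contact_force: [-0.3, -0.3, -3.9]
grip_width: 51.9
```

Request:
carry_out(
  deltas=[
    [[0, 0, 0.5, 0], [0, 0, 1, 0], [0, 0, 1.5, 0], [0, 0, 2, 0], [0, 0, 2, 0]],
  ],
)

```text
time: 28.45
tool_pos: [508.9, -168.4, 102.9]
tcp_rot: [3.141, 0.001, 1.895]
contact_force: [-4.3, 1.3, 8.7]
grip_width: 51.5
```

Request:
carry_out(
  deltas=[
    [[0, 0, 0, 0], [0, 0, 0, 0], [0, 0, 0, 0], [0, 0, 0, 0], [0, 0, -10, 0], [0, 0, -40, 0], [0, 0, -90, 0], [0, 0, -135, 0], [0, 0, -137, 0], [0, 0, -137, 0]],
  ],
  fingers=68,
)

```text
time: 29.45
tool_pos: [509.3, -168.5, 240.4]
tcp_rot: [3.139, 0.003, 1.895]
contact_force: [-0.3, -0.4, -0.6]
grip_width: 68.1
```

```bash
cat >> h.py <<'E'
def stack(lo,hi,cam='wrist'):
    p,d,m=snap(cam);W=world(m,d);L=RR.inv().apply((W-RO).reshape(-1,3)).reshape(W.shape)
    k=(L[...,2]>lo)&(L[...,2]<hi)&(abs(L[...,1])<60)&(abs(L[...,0]-60)<74)&(d>0)
    k=cv2.morphologyEx(k.astype(np.uint8),cv2.MORPH_OPEN,np.ones((3,3)))
    c,l,s,_=cv2.connectedComponentsWithStats(k);Q=L[l==1+s[1:,4].argmax()]
    print('stack',cam,len(Q),cv2.minAreaRect(Q[:,:2].astype(np.float32)),np.percentile(Q[:,2],[5,50,95]).round(1),Q.min(0).round(1),Q.max(0).round(1))
E
python3 -c "
from h import *
snap('wrist','w6.png');stack(37,52);stack(37,52,'top');bars();rel((427,91.5,240,1.555),(570.5,302.3,240,1.684))"
```

```text
stack wrist 7291 ((59.42100524902344, 0.5492000579833984), (52.22801971435547, 138.85198974609375), 89.87268829345703) [43.5 44.9 46. ] [-10.  -25.7  39.8] [128.8  26.6  47.8]
stack top 19 ((63.174957275390625, -18.063621520996094), (11.863280296325684, 15.372100830078125), 74.01616668701172) [42.3 45.2 50. ] [ 54.4 -24.   40.8] [ 72.1 -10.4  50.4]
bar 540 [570.5 301.8] [ 53.2 140.5] 1.686 22.8
bar 560 [427.2  91.4] [139.9  52.7] 1.554 23.2
-> (427, 91.5, 240, 1.555) row [271.9   5.6  -2.2] 3.9 rows>=5.4 yaw 1.555
-> (570.5, 302.3, 240, 1.684) row [426.  208.8  -2.3] 2.42 rows>=9.5 yaw 1.684
```

View pics/w6.png

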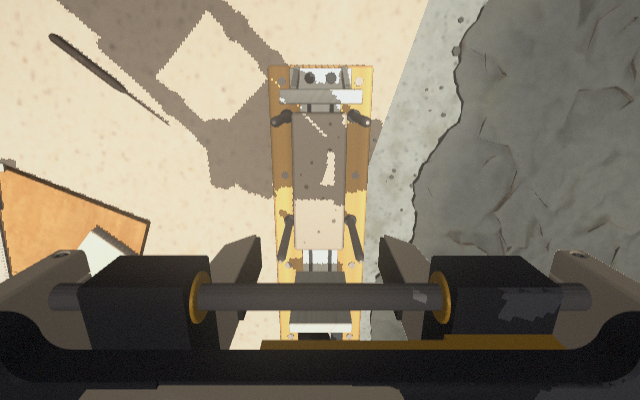

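Bar A lies flat between the pins, at bay −5.6 mm along and +0.5 mm across. Next is C.

Request:
carry_out(
  deltas=[
    [[45, 1, 0, 0.7], [90, 2, 0, 1.4], [135, 3, 0, 2.1], [180, 4, 0, 2.8], [225, 5, 0, 3.5], [258, 5.6, 0, 3.9], [272, 5.6, 0, 3.9], [272, 5.6, 0, 3.9], [272, 5.6, 50, 3.9], [272, 5.6, 100, 3.9], [272, 5.6, 140, 3.9], [272, 5.6, 160, 3.9], [272, 5.6, 166, 3.9], [272, 5.6, 166, 3.9], [272, 5.6, 166, 3.9]],
  ],
)

```text
time: 31.15
tool_pos: [428.3, 90.9, 73.4]
tcp_rot: [3.14, 0.0, 1.554]
contact_force: [0.4, 0.4, -0.0]
grip_width: 67.9
```

Request:
carry_out(
  deltas=[
    [[0, 0, 0, 0], [0, 0, 0, 0], [0, 0, 0, 0], [0, 0, 0, 0], [0, 0, 0, 0], [0, 0, 0, 0], [0, 0, -10, 0], [0, 0, -40, 0], [0, 0, -80, 0], [0, 0, -120, 0], [0, 0, -155, 0], [0, 0, -166, 0], [0, 0, -166, 0], [0, 0, -166, 0]],
  ],
  fingers=40,
)

```text
time: 32.55
tool_pos: [426.9, 91.3, 238.4]
tcp_rot: [-3.141, 0.0, 1.555]
contact_force: [-0.2, -0.8, -3.4]
grip_width: 52.0
```

```bash
python3 -c "
from h import *
heft(6);bars();rel((*rk(58,0,240),1.893))"
```

```text
heft [-4.1000e-02  4.9000e-02 -2.8080e+00 -3.6655e+01 -2.2774e+01 -2.9000e-02
 -1.0900e-01 -2.0000e-03] trend -3.18 -2.44 grams 286.0 w 51.7 [427.2  91.2 237.7]
bar 485 [570.8 302.6] [ 52.9 139.8] 1.687 23.1
-> (np.float64(508.6338592125086), np.float64(-166.784685108835), np.float64(240.0), 1.893) row [-256.7   85.4   -2. ] -3.88 rows>=5.4 yaw 1.893
```

Request:
carry_out(
  deltas=[
    [[-40, 13, -2, -0.6], [-80, 26, -2, -1.2], [-120, 40, -2, -1.8], [-160, 53, -2, -2.4], [-200, 66, -2, -3], [-235, 78, -2, -3.6], [-250, 83, -2, -3.9], [-256.7, 85.4, -2, -3.9], [-256.7, 85.4, -2, -3.9], [-256.7, 85.4, -2, -3.9]],
  ],
)

```text
time: 33.9
tool_pos: [508.5, -165.8, 240.4]
tcp_rot: [-3.141, -0.001, 1.895]
contact_force: [0.2, 0.3, -3.6]
grip_width: 51.6
```

```bash
python3 -c "
from h import *
o=rel((*rk(58,0,240),1.893));print(o['grip_width'])
p,d,m=snap('wrist');W=world(m,d)
L=RR.inv().apply((W-RO).reshape(-1,3)).reshape(W.shape)
k=(L[...,2]>175)&(L[...,2]<195)&(abs(L[...,1])<26)&(L[...,0]>60)&(L[...,0]<170);Q=L[k];print('bar',len(Q),np.percentile(Q,[1,50,99],axis=0).round(1))
"
```

```text
-> (np.float64(508.6338592125086), np.float64(-166.784685108835), np.float64(240.0), 1.893) row [-1.  -0.2  0.4] 0.02 rows>=0.0 yaw 1.893
51.62794063912105
bar 14447 [[ 6.080e+01 -2.500e+01  1.853e+02]
 [ 9.970e+01  1.000e-01  1.897e+02]
 [ 1.311e+02  2.520e+01  1.912e+02]]
```

Request:
carry_out(
  deltas=[
    [[-1, -0.2, 30, 0], [-1, -0.2, 60, 0], [-1, -0.2, 90, 0], [-1, -0.2, 108, 0], [-1, -0.2, 115, 0], [-1, -0.2, 117, 0], [-1, -0.2, 117, 0]],
  ],
)

```text
time: 34.65
tool_pos: [509.4, -167.5, 124.5]
tcp_rot: [3.141, 0.001, 1.896]
contact_force: [-0.7, 0.3, -2.4]
grip_width: 51.8
```

Request:
carry_out(
  deltas=[
    [[0, 0, 0.5, 0], [0, 0, 1, 0], [0, 0, 1.5, 0], [0, 0, 2, 0], [0, 0, 2, 0]],
  ],
)

```text
time: 35.15
tool_pos: [508.9, -167.8, 121.8]
tcp_rot: [3.142, 0.0, 1.895]
contact_force: [0.7, -0.9, -1.7]
grip_width: 51.3
```

Request:
carry_out(
  deltas=[
    [[0, 0, 0.5, 0], [0, 0, 1, 0], [0, 0, 1.3, 0], [0, 0, 1.3, 0]],
  ],
)

```text
time: 35.55
tool_pos: [508.9, -167.8, 120.3]
tcp_rot: [-3.141, -0.0, 1.895]
contact_force: [-0.1, 0.8, -2.4]
grip_width: 51.4
```

Request:
carry_out(
  deltas=[
    [[0, 0, 0.5, 0], [0, 0, 1, 0], [0, 0, 1.3, 0], [0, 0, 1.3, 0]],
  ],
)

```text
time: 35.95
tool_pos: [509.0, -167.8, 119.5]
tcp_rot: [3.141, 0.0, 1.895]
contact_force: [-1.2, 1.2, 3.5]
grip_width: 51.7
```

Contact. I'll release, rise and check the stack.

Request:
carry_out(
  deltas=[
    [[0, 0, 0, 0], [0, 0, 0, 0], [0, 0, 0, 0], [0, 0, 0, 0], [0, 0, -10, 0], [0, 0, -40, 0], [0, 0, -90, 0], [0, 0, -120, 0], [0, 0, -120, 0], [0, 0, -120, 0]],
  ],
  fingers=68,
)

```text
time: 36.95
tool_pos: [509.0, -167.8, 240.0]
tcp_rot: [3.14, 0.001, 1.895]
contact_force: [0.3, -0.2, -0.3]
grip_width: 68.1
```

```bash
python3 -c "
from h import *
stack(62,78);bars();rel((570.5,302.3,240,1.686))"
```

```text
stack wrist 8422 ((59.45973205566406, 0.3639049530029297), (139.02394104003906, 52.07442855834961), 0.1405053585767746) [67.5 68.9 70. ] [-10.1 -25.8  63. ] [129.   26.4  71.9]
bar 537 [569.7 302.7] [ 53.3 140.2] 1.682 23.2
-> (570.5, 302.3, 240, 1.686) row [425.5 208.6  -1.6] 2.4 rows>=9.5 yaw 1.686
```

Both bars are aligned, at bay −5.5 mm. Now the lightest bar, B.

Request:
carry_out(
  deltas=[
    [[42, 20, 0, 0.3], [84, 41, 0, 0.6], [126, 62, 0, 0.9], [168, 82, 0, 1.2], [210, 103, 0, 1.5], [252, 124, 0, 1.8], [294, 144, 0, 2.1], [336, 165, 0, 2.4], [378, 185, 0, 2.4], [412, 202, 0, 2.4], [425.5, 208.5, 0, 2.4], [425.5, 208.5, 0, 2.4], [425.5, 208.5, 50, 2.4], [425.5, 208.5, 100, 2.4], [425.5, 208.5, 140, 2.4], [425.5, 208.5, 160, 2.4], [425.5, 208.5, 166, 2.4], [425.5, 208.5, 166, 2.4]],
  ],
)

```text
time: 38.85
tool_pos: [571.0, 300.4, 72.4]
tcp_rot: [-3.14, 0.001, 1.684]
contact_force: [0.1, 0.1, 0.8]
grip_width: 68.2
```

Request:
carry_out(
  deltas=[
    [[0, 0, 0, 0], [0, 0, 0, 0], [0, 0, 0, 0], [0, 0, 0, 0], [0, 0, 0, 0], [0, 0, 0, 0], [0, 0, -10, 0], [0, 0, -40, 0], [0, 0, -80, 0], [0, 0, -120, 0], [0, 0, -155, 0], [0, 0, -166, 0], [0, 0, -166, 0], [0, 0, -166, 0]],
  ],
  fingers=40,
)

```text
time: 40.25
tool_pos: [570.3, 301.7, 237.2]
tcp_rot: [-3.139, 0.001, 1.686]
contact_force: [-0.6, -0.6, -2.3]
grip_width: 51.7
```

```bash
python3 -c "
from h import *
heft(6);rel((*rk(58,0,240),1.893))"
```

```text
heft [-6.0000e-02 -6.1000e-02 -1.8170e+00 -5.8457e+01 -2.5642e+01 -2.9000e-02
 -1.1900e-01  1.3000e-02] trend -1.88 -1.76 grams 185.0 w 51.6 [570.7 301.8 237.3]
-> (np.float64(508.6338592125086), np.float64(-166.784685108835), np.float64(240.0), 1.893) row [-458.4 -115.4   -1.7] -2.38 rows>=9.5 yaw 1.893
```

Request:
carry_out(
  deltas=[
    [[-45, -11, -2, -0.3], [-90, -23, -2, -0.6], [-135, -34, -2, -0.9], [-180, -45, -2, -1.2], [-225, -57, -2, -1.5], [-270, -68, -2, -1.8], [-315, -79, -2, -2.1], [-360, -91, -2, -2.4], [-405, -102, -2, -2.4], [-442, -111, -2, -2.4], [-458.4, -115.4, -2, -2.4], [-458.4, -115.4, -2, -2.4], [-458.4, -115.4, -2, -2.4]],
  ],
)

```text
time: 41.85
tool_pos: [508.8, -166.4, 240.8]
tcp_rot: [-3.141, -0.001, 1.894]
contact_force: [-0.1, -0.7, -1.9]
grip_width: 51.5
```

```bash
python3 -c "
from h import *
o=rel((*rk(58,0,240),1.893));print(o['grip_width'])
p,d,m=snap('wrist','w7.png');W=world(m,d)
L=RR.inv().apply((W-RO).reshape(-1,3)).reshape(W.shape)
k=(L[...,2]>175)&(L[...,2]<195)&(abs(L[...,1])<26)&(L[...,0]>60)&(L[...,0]<170);Q=L[k];print('bar',len(Q),np.percentile(Q,[1,50,99],axis=0).round(1))
"
```

```text
-> (np.float64(508.6338592125086), np.float64(-166.784685108835), np.float64(240.0), 1.893) row [-0.3 -0.2  0.8] 0.01 rows>=0.0 yaw 1.893
51.489886331882616
bar 14424 [[ 60.9 -24.9 185.5]
 [100.    0.  188.9]
 [131.7  25.3 190.4]]
```

Request:
carry_out(
  deltas=[
    [[-1.5, -0.2, 30, 0], [-1.5, -0.2, 60, 0], [-1.5, -0.2, 80, 0], [-1.5, -0.2, 90, 0], [-1.5, -0.2, 93, 0], [-1.5, -0.2, 93, 0], [-1.5, -0.2, 93.5, 0], [-1.5, -0.2, 94, 0], [-1.5, -0.2, 94.5, 0], [-1.5, -0.2, 95, 0], [-1.5, -0.2, 95, 0]],
  ],
)

```text
time: 43.0
tool_pos: [509.2, -168.2, 146.2]
tcp_rot: [3.141, 0.0, 1.895]
contact_force: [0.1, -0.3, -1.6]
grip_width: 51.9
```

Request:
carry_out(
  deltas=[
    [[0, 0, 0.5, 0], [0, 0, 1, 0], [0, 0, 1.3, 0], [0, 0, 1.3, 0]],
  ],
)

```text
time: 43.4
tool_pos: [509.2, -168.1, 144.8]
tcp_rot: [-3.142, 0.0, 1.895]
contact_force: [-0.4, 0.1, -0.4]
grip_width: 51.6
```

Request:
carry_out(
  deltas=[
    [[0, 0, 0.5, 0], [0, 0, 1, 0], [0, 0, 1, 0], [0, 0, 1, 0]],
  ],
)

```text
time: 43.8
tool_pos: [509.2, -168.1, 144.8]
tcp_rot: [3.141, 0.001, 1.895]
contact_force: [-2.6, 1.3, 6.9]
grip_width: 52.0
```

Request:
carry_out(
  deltas=[
    [[0, 0, 0, 0], [0, 0, 0, 0], [0, 0, 0, 0], [0, 0, 0, 0], [0, 0, -10, 0], [0, 0, -40, 0], [0, 0, -90, 0], [0, 0, -95, 0], [0, 0, -95, 0], [0, 0, -95, 0]],
  ],
  fingers=68,
)

```text
time: 44.8
tool_pos: [508.7, -167.8, 238.2]
tcp_rot: [-3.141, -0.001, 1.895]
contact_force: [-0.9, -0.2, -0.5]
grip_width: 68.1
```

```bash
python3 -c "
from h import *
stack(86,102);snap('wrist','w8.png')
k=rk(-34-86,0,250);rel((*k,2.53))"
```

```text
stack wrist 10074 ((60.150352478027344, 0.322479248046875), (139.34486389160156, 52.09564208984375), 0.3620240390300751) [91.6 92.9 94. ] [ -9.5 -26.   88.7] [129.8  26.8  95.3]
-> (np.float64(564.9989119741202), np.float64(-335.6247894299966), np.float64(250.0), 2.53) row [-177.     0.   -12.9] -7.28 rows>=4.2 yaw 2.53
```

View pics/w8.png

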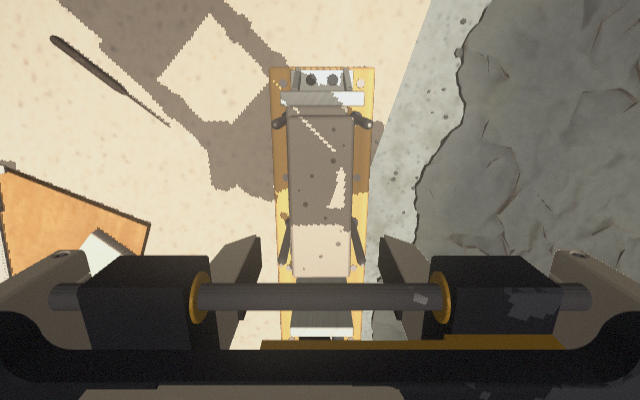

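The three bars are stacked square between the pins. I'll return to the knob where I left it.

Request:
carry_out(
  deltas=[
    [[-40, 0.5, -6, -1.2], [-80, 1, -13, -2.4], [-120, 1.5, -13, -3.6], [-150, 1.8, -13, -4.8], [-170, 2, -13, -6], [-177, 2, -13, -7.2], [-177, 2, -13, -7.3], [-177, 2, -13, -7.3]],
  ],
)

```text
time: 45.7
tool_pos: [567.1, -334.8, 250.5]
tcp_rot: [3.141, -0.002, 2.53]
contact_force: [-0.3, 1.0, -0.2]
grip_width: 67.9
```

```bash
python3 -c "
from h import *
p,d,m=snap('wrist','w9.png');W=world(m,d)
L=RR.inv().apply((W-RO).reshape(-1,3)).reshape(W.shape)
k=(abs(L[...,0]+120)<36)&(abs(L[...,1])<36)&(L[...,2]>72)&(L[...,2]<86)&(d>0)
r=cv2.minAreaRect(L[k][:,:2].astype(np.float32));print(r,k.sum())
k=(abs(L[...,0]+50)<20)&(abs(L[...,1])<32)&(L[...,2]>105)&(L[...,2]<116)&(d>0);print('plate',np.percentile(L[k],[1,50,99],axis=0).round(1))
rel((567,-335.7,121,2.532))"
```

```text
((-119.17240142822266, -0.2854957580566406), (63.87105941772461, 21.845874786376953), 37.28635025024414) 1097
plate [[-57.7 -28.  108.7]
 [-52.8   0.4 110.9]
 [-47.9  26.8 112.4]]
-> (567, -335.7, 121, 2.532) row [ -0.7  -1.1 129.9] -0.02 rows>=2.6 yaw 2.532
```

View pics/w9.png

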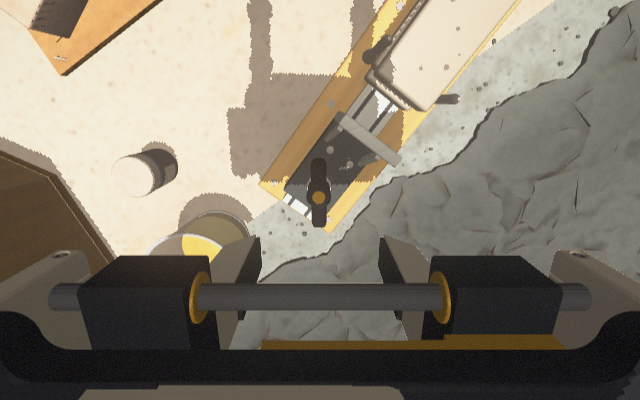

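Request:
carry_out(
  deltas=[
    [[-0.5, -0.5, 45, 0], [-0.5, -0.5, 90, 0], [-0.5, -0.5, 120, 0], [-0.5, -0.5, 130, 0], [-0.5, -0.5, 130, 0]],
  ],
)

```text
time: 46.25
tool_pos: [567.2, -335.1, 120.8]
tcp_rot: [3.141, -0.003, 2.532]
contact_force: [0.5, -0.2, 0.0]
grip_width: 68.0
```

Request:
carry_out(
  deltas=[
    [[0, 0, 0, 0], [0, 0, 0, 0], [0, 0, 0, 0], [0, 0, 0, 0], [0, 0, 0, 0], [0, 0, 0, 0], [0, 0, 0, 0], [0, 0, 0, 0], [0, 0, 0, 0], [0, 0, 0, 0]],
  ],
  fingers=5,
)

```text
time: 47.25
tool_pos: [567.5, -336.1, 121.9]
tcp_rot: [-3.141, -0.0, 2.532]
contact_force: [-2.0, -0.7, 2.0]
grip_width: 20.5
```

```bash
python3 -c "
from h import *
o=bot.get_obs();print(o['grip_width'],o['contact_force'])
p=o['tool_pos'];y=o['tcp_rot'][2];print(p,y,RR.inv().apply(p-RO))
rel((*(p+RR.apply([10,0,0])),y),(*(p+RR.apply([43,0,0])),y))"
```

```text
20.54282423439965 [-2.0473072  -0.70871735  2.01023537]
[ 567.46152195 -336.09298347  121.94510062] 2.5320428698686137 [-121.2239049    -2.18762665  121.94510062]
-> (np.float64(564.2949459527275), np.float64(-326.60758435051986), np.float64(121.94510061791735), np.float64(2.5320428698686137)) row [ 8.  6. -0.] -0.0 rows>=0.2 yaw 2.532
-> (np.float64(553.8452451598445), np.float64(-295.3057672572708), np.float64(121.94510061791735), np.float64(2.5320428698686137)) row [34.5 25.6 -0. ] -0.0 rows>=0.9 yaw 2.532
```

Request:
carry_out(
  deltas=[
    [[4, 3, 0, 0], [8, 6, 0, 0], [12, 8.9, 0, 0], [16, 11.9, 0, 0], [20, 14.9, 0, 0], [24, 17.8, 0, 0], [26, 19.3, 0, 0], [28, 20.8, 0, 0], [29, 21.5, 0, 0], [30, 22.3, 0, 0], [31, 23, 0, 0], [32, 23.8, 0, 0], [32, 23.8, 0, 0]],
  ],
)

```text
time: 48.55
tool_pos: [555.3, -299.8, 122.0]
tcp_rot: [-3.14, 0.003, 2.532]
contact_force: [-1.3, -9.5, -0.0]
grip_width: 20.4
```

```bash
cat > g.py <<'E'
from h import *
p,d,m=snap('wrist','g%d.png'%int(bot.get_obs()['time']*10));W=world(m,d)
L=RR.inv().apply((W-RO).reshape(-1,3)).reshape(W.shape)
o=bot.get_obs();p=o['tool_pos'];print(p,o['grip_width'],RR.inv().apply(o['contact_force']),RR.inv().apply(p-RO))
k=(abs(L[...,0]+5)<20)&(abs(L[...,1])<32)&(L[...,2]>105)&(L[...,2]<118)&(d>0)
if k.any(): print('plate',k.sum(),np.percentile(L[k],[1,50,99],axis=0).round(1))
for lo in (85,):
  k=(L[...,2]>lo)&(L[...,2]<98)&(abs(L[...,1])<27)&(L[...,0]>-8)&(L[...,0]<134)&(d>0)
  if k.any(): print('bar',k.sum(),np.percentile(L[k],[1,50,99],axis=0).round(1))
k=(abs(L[...,0]-142)<10)&(abs(L[...,1])<32)&(L[...,2]>105)&(L[...,2]<118)&(d>0)
if k.any(): print('fence',k.sum(),np.percentile(L[k],[1,50,99],axis=0).round(1))
E
python3 g.py
```

```text
[ 555.31659871 -299.81455552  121.99937118] 20.70836870043474 [-7.37904309  4.27326106  0.04385832] [-82.96658581  -2.15552215 121.99937118]
plate 4420 [[-19.6 -27.5 107.9]
 [-14.6   2.2 110.8]
 [ -9.8  27.3 112.2]]
bar 27438 [[ -7.2 -24.5  89.2]
 [ 29.4  -1.4  92.9]
 [ 71.4  25.9  94.5]]
```

Request:
carry_out(
  deltas=[
    [[0.8, 0.6, 0, 0], [1.6, 1.2, 0, 0], [2.4, 1.8, 0, 0], [3.2, 2.4, 0, 0], [3.2, 2.4, 0, 0], [3.2, 2.4, 0, 0]],
  ],
)

```text
time: 49.2
tool_pos: [554.1, -296.2, 122.0]
tcp_rot: [-3.14, 0.004, 2.532]
contact_force: [-2.5, -10.8, -0.5]
grip_width: 20.3
```

```bash
python3 g.py
```

```text
[ 554.12869768 -296.19365076  122.00107251] 20.006934075557233 [-8.78495197  5.00171881 -0.18846863] [-79.15585523  -2.17533762 122.00107251]
plate 4417 [[-15.8 -27.6 107.8]
 [-10.9   2.2 110.8]
 [ -6.1  27.2 112.3]]
bar 27820 [[ -4.3 -24.6  88.7]
 [ 33.   -1.5  92.9]
 [ 75.2  25.8  94.5]]
```

Request:
carry_out(
  deltas=[
    [[0.4, 0.3, 0, 0], [0.8, 0.6, 0, 0], [1.2, 0.9, 0, 0], [1.6, 1.2, 0, 0], [1.6, 1.2, 0, 0], [1.6, 1.2, 0, 0]],
  ],
)

```text
time: 49.85
tool_pos: [553.5, -294.4, 122.0]
tcp_rot: [-3.14, 0.004, 2.532]
contact_force: [-2.2, -10.4, 0.1]
grip_width: 20.1
```

```bash
python3 g.py
```

```text
[ 553.49432115 -294.43053479  121.98323661] 20.374702432892608 [-8.83850036  5.08486671 -0.37471753] [-77.28258921  -2.13191023 121.98323661]
plate 4416 [[-13.9 -27.5 107.8]
 [ -9.    2.1 110.9]
 [ -4.2  27.2 112.3]]
bar 27808 [[ -2.4 -24.6  88.9]
 [ 34.9  -1.5  92.9]
 [ 77.1  25.8  94.5]]
```

Request:
carry_out(
  deltas=[
    [[0.4, 0.3, 0, 0], [0.8, 0.6, 0, 0], [1.2, 0.9, 0, 0], [1.2, 0.9, 0, 0], [1.2, 0.9, 0, 0]],
  ],
)

```text
time: 50.4
tool_pos: [553.1, -293.0, 122.0]
tcp_rot: [-3.14, 0.004, 2.532]
contact_force: [-2.0, -10.2, 0.1]
grip_width: 20.6
```

```bash
python3 g.py
```

```text
[ 553.04905574 -293.01007153  122.00659385] 20.45221658294957 [-9.80452315  4.83197842 -0.13328291] [-75.79422645  -2.1593587  122.00659385]
plate 4420 [[-12.5 -27.5 107.9]
 [ -7.5   2.2 110.8]
 [ -2.7  27.3 112.2]]
bar 27849 [[ -0.9 -24.6  88.8]
 [ 36.3  -1.5  92.9]
 [ 78.6  25.8  94.5]]
```

Request:
carry_out(
  deltas=[
    [[0.4, 0.3, 0, 0], [0.8, 0.6, 0, 0], [1.2, 0.9, 0, 0], [1.2, 0.9, 0, 0], [1.2, 0.9, 0, 0]],
  ],
)

```text
time: 50.95
tool_pos: [552.9, -292.8, 122.1]
tcp_rot: [-3.138, 0.006, 2.532]
contact_force: [-0.8, -15.0, -2.6]
grip_width: 20.7
```

```bash
python3 g.py
```

```text
[ 552.94032227 -292.76250437  122.05122874] 20.210677347712597 [-14.54518425   5.45916829  -3.574093  ] [-75.52496783  -2.13461469 122.05122874]
plate 4412 [[-12.5 -27.3 107.9]
 [ -7.5   2.2 110.8]
 [ -2.7  27.2 112.4]]
bar 28000 [[ -1.  -24.6  88.6]
 [ 36.4  -1.5  92.9]
 [ 78.5  25.8  94.5]]
```

The force rose and the stop stalled, so the stack is snug. I'll tighten the knob.

Request:
carry_out(
  deltas=[
    [[0, 0, 0, 1.2], [0, 0, 0, 2.4], [0, 0, 0, 3.6], [0, 0, 0, 4.8], [0, 0, 0, 6], [0, 0, 0, 7.2], [0, 0, 0, 8.4], [0, 0, 0, 9.6], [0, 0, 0, 10.8], [0, 0, 0, 12], [0, 0, 0, 13.2], [0, 0, 0, 14.2], [0, 0, 0, 15], [0, 0, 0, 15.4], [0, 0, 0, 15.4], [0, 0, 0, 15.4]],
  ],
)

```text
time: 52.6
tool_pos: [551.5, -293.2, 122.0]
tcp_rot: [3.139, 0.006, 1.188]
contact_force: [-6.1, -16.5, -0.8]
grip_width: 20.5
```

```bash
python3 -c "
from h import *
o=bot.get_obs();print(o['contact_force'],o['moment'],o['tcp_rot'],o['grip_width'])"; python3 g.py
```

```text
[ -6.14940202 -16.45741106  -0.76046888] [-2.95525385  1.05843596  0.09501585] [3.13920431 0.00569578 1.18787652] 20.475928575676217
[ 551.55118348 -293.1831162   122.00263686] 20.4410593634566 [-13.55293383  10.4313298   -0.34670907] [-75.48405359  -0.68377117 122.00263686]
plate 4323 [[-12.5 -28.5 107. ]
 [ -7.5  -3.8 110.7]
 [ -2.7  26.2 112.1]]
bar 29341 [[ -0.3 -26.   88.1]
 [ 39.6  -0.3  92.8]
 [ 79.6  24.2  94.4]]
```

Request:
carry_out(
  deltas=[
    [[0, 0, 0, 0], [0, 0, 0, 0], [0, 0, 0, 0], [0, 0, 0, 0], [0, 0, 0, 0], [0, 0, 0, 0], [0, 0, -20, 0], [0, 0, -60, 0], [0, 0, -110, 0], [0, 0, -150, 0], [0, 0, -150, 0]],
  ],
  fingers=75,
)

```text
time: 53.75
tool_pos: [554.1, -290.6, 278.9]
tcp_rot: [3.129, 0.003, 1.188]
contact_force: [1.0, 0.4, -0.0]
grip_width: 74.9
```

```bash
python3 g.py; python3 -c "
from h import *
p,d,m=snap('wrist','w10.png');W=world(m,d)
L=RR.inv().apply((W-RO).reshape(-1,3)).reshape(W.shape)
k=(abs(L[...,0]+75)<36)&(abs(L[...,1])<36)&(L[...,2]>72)&(L[...,2]<86)&(d>0)
r=cv2.minAreaRect(L[k][:,:2].astype(np.float32));print(r,np.percentile(L[k][:,:2],[1,99],axis=0))
for lo,hi in((86,100),):stack(lo,hi)
snap('scene','s2.png')"
```

```text
[ 553.13887886 -289.97046769  275.35587556] 75.36277486060968 [-0.4085266  -0.98110878 -0.3002496 ] [-72.93948406  -3.20707318 275.35587556]
plate 780 [[-12.5 -28.3 108.7]
 [ -7.6  -1.8 110.8]
 [ -2.8  26.4 112.3]]
bar 10433 [[ -0.6 -25.9  89.7]
 [ 70.   -0.6  92.9]
 [132.1  24.9  94.7]]
fence 448 [[136.5   6.6 105.3]
 [139.2  19.6 110.6]
 [146.8  28.2 112.7]]
((-73.95087432861328, -1.3429508209228516), (21.82937240600586, 63.85243606567383), 48.92976379394531) [[-99.11676003 -23.13494245]
 [-48.54604455  20.90825814]]
stack wrist 10718 ((65.84458923339844, 0.07707405090332031), (136.2398223876953, 52.54568099975586), 0.14131170511245728) [91.4 92.9 94.1] [ -2.3 -26.2  86. ] [134.   26.5  96.4]
```

View pics/w10.png

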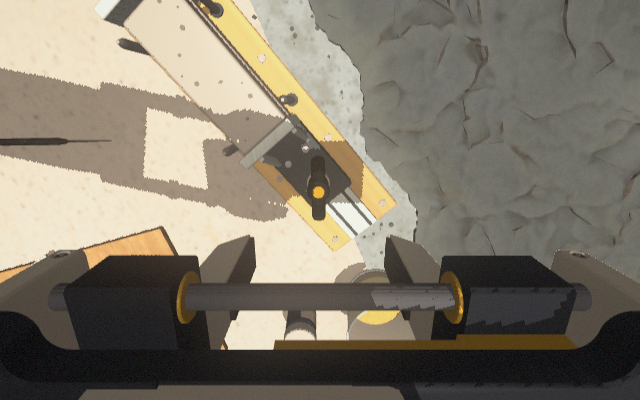

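```bash
python3 -c "
import cv2
p=cv2.imread('pics/s2.png')[130:260,300:460];cv2.imwrite('pics/s2c.png',cv2.resize(p,None,fx=4,fy=4,interpolation=2))
from h import *
p,d,m=snap('top');W=world(m,d)
for u,v in((190,211),(443,225),(446,185)):print(W[v,u].round())
print(bot.get_obs()['contact_force'].round(2))"
```

```text
[484. 434.  56.]
[ 445. -461.   56.]
[ 474. -311.  542.]
[-1.39  0.85 -0.03]
```

View pics/s2c.png

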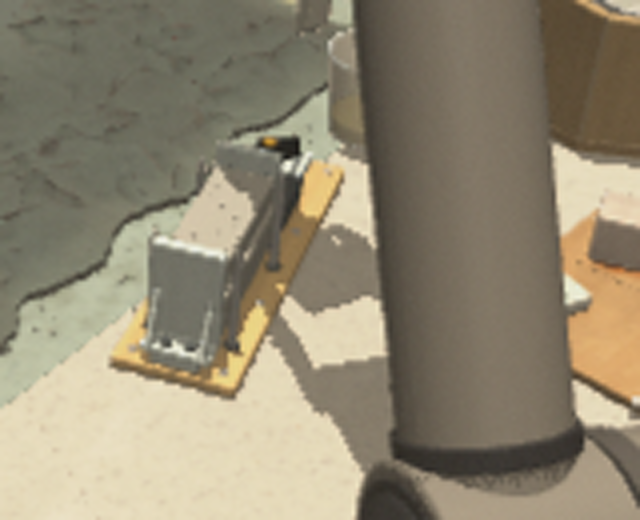

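The crop shows the stack flush between the fence (crop px 185,300) and the stop (250,160), with the knob behind it. Both pots are where they were. I'm handing in.

```bash
python3 -c "
from plant import bot
print(bot.close_job())"
```

```text
the job is handed in; nothing more can be done
None
```

The three bars present are stacked in the rack and clamped, and I handed the job in at about 54 s of the 210 s. No verdict is reported.

**What I did:** I slackened the knob, drew the stop back to about 0.007, and hefted each bar. They came out at about 430, 290 and 165–185 g. I stacked them in that order with the heaviest at the bottom, ran the stop up until the force rose and it stalled, then turned the knob tight.

**Last checks:**

| Check | Reading | Needed |
|---|---|---|
| Top bar, along the bay | about 1 mm off | within 8 mm |
| Top bar, across the bay | about 0 mm off | within 12 mm |
| Top bar | level, at three-bar height | level |
| End stop | about 0.050 | 0.044 to 0.054 |
| Knob | about 1.4 rad | over 1.2 rad |

- **Fence position:** the wrist camera put the fence 1.5 to 2.5 mm further along the rack than the top camera did. I relied on the stop stalling for contact, not on position.
- **Lower bars:** after the final push I measured only the top bar. The lower two were square when placed, and the scene picture shows the stack flush.
- **Bystanders:** both pots measured as at the start. The arm hid the cup from the top camera. The last wrist and scene pictures show it standing, but I did not measure it again.

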